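# Press the studs into a leather bag panel

### The arm

A 6-joint arm with a two-finger parallel gripper is mounted at the origin on the work surface. World frame = base frame: x ahead of the robot, y to its left, z up, the work surface at z = 0. Lengths are in m, angles in degrees, forces in N, time in s.
With the tool pointing down it reaches from about 0.275 to 0.75 m from the base axis. Payload 10.2 kg.
Tool frame: the origin (TCP) lies at the very end of the fingers, on their centre line; the grasp point (between the pads) lies 19 mm behind it; z points along the fingers, y is the line along which they close (so a half turn about z gives the same grasp; the last joint's range is limited). The gripper opens to 88 mm and grips with 3 to 60 N. Pads are 18 mm wide; open, the fingers measure 123 mm over their backs; the gripper's body (75 mm by 187 mm) begins 45 mm behind the grasp point.
Start: joints at [59.278, 17.928, 85.812, -0, 76.261, -12.8], TCP at [0.162, 0.5, 0.239] pointing down, gripper open.
Joint ranges: [-168.41, 168.41], [-55.51, 124.54], [10.69, 146.95], [-70.63, 250.63], [1, 178], [-165.06, 165.06]. Speed limits (degrees/s): [136.94, 136.94, 172.46, 180, 180, 180].

### API

Orientations are given as [roll, pitch, yaw] about the fixed x, y, z axes, in that order (R = Rz(yaw) Ry(pitch) Rx(roll)).
In Python, from station import ctrl gives the robot as it stands.
- The arm moves only by the tool jog_arm, never from a script. Its argument "series" is text: rows parted by semicolons, each of 6 numbers parted by spaces: the shift along the tool's x, y, z normalised to -1 to 1, where 1 is 0.1 m, then the turn, a rotation vector about the tool's x, y, z normalised to -1 to 1, where 1 is pi/2 rad. In form: x y z wx wy wz; .... A call has 1 to 8 rows; each row is the pose to reach, as a shift and turn from the pose commanded when the call began, along the tool's axes at that moment; what a row does not reach only later rows make up. A row lasts 1/12 s, in which the tool goes at most 41.7 mm and 7.16 degrees, less where a joint would pass 70% of its speed; a pose out of reach is approached as far as the arm can. A call with a number of a shift or a turn outside -1 to 1 is refused whole. A call with a gripper value outside its range is refused whole. "hand" is the closure, from -1 (fully open) to 1 (shut), set as the call begins (left out, the last holds). The fingers move at their own pace and stop on an object; "force" is the grip in N (left out, the last holds). Time passes only in rows, so rows that repeat a pose let the fingers close. It gives the time, the measured TCP pose, the force, the opening and the grip force at its end, in the units of the state.
- ctrl.get_obs(): the state, without advancing time (a new reading comes with each control period).
- ctrl.grab_frame(name): name is "scene" or "side" or "wrist"; returns a dict with "color" (420x560x3 uint8, red, green, blue), "z_map" (420x560 float32, m along the optical axis (not along the pixel's ray), 0 where there is no reading), "fx", "fy", "cx", "cy" (pixels), "view" (4x4, takes a point from world to camera coordinates). Camera axes: x right, y down, z forward; pixel columns grow to the right and rows downward; lengths in m; the calibration is good to about 2 mm. A picture is of the moment at which its call begins.
- ctrl.job_done(): hands the job in; it is judged then, once.
The state is a dict: "t": time; "qpos": joint angles; "qvel": joint speeds; "tau": joint torques, N m; "ee_pos": TCP position; "eef_rot": TCP orientation; "wrist_force": force on the tool from outside, world axes, zero at the start; "moment": the same for the moment, N m; "grip_width": finger opening in m; "grasp_force": force on a finger pad.
Only numpy, scipy, OpenCV 4.12 (cv2) and the standard library are available. Lean on these libraries where they do the work, as an engineer would, in place of code of your own. Each camera call takes 0.05 s, during which the arm holds its last target. There are 200 camera calls.

### The job

Press the three brass studs fully home into the dark leather panel, one after another: first the one at the wide end, then the middle one, then the one at the narrow end. Press each gently with the fingertips, and do not lift or shift the panel. Leave the jar, hammer and shears alone.

Things in the scene. Friction and masses are not known exactly. Their poses are not given: they have to be found in the camera images.
- board: Fixed pale wooden work board, 260 x 300 x 20 mm (x, y, z). Origin: centre of its underside, on the table; z up.
- panel: Loose stiff dark wine-red leather bag panel with cream stitching near its edge, 14 mm thick, lying flat on the board, 0.3 to 0.65 kg. A tapered shape 210 mm long along its x, 96 mm wide at the wide end (-x), 48 mm wide at the narrow end (+x). Origin: centre of its underside; z up. The three studs stand on its centre line at x = -65, 0 and +65 mm.
- stud_wide (a joint): Brass stud cap nearest the panel's wide end: domed disc 19 mm across and 4.5 mm thick on a shank. Joint value: how far it has been pushed in, 0 = standing proud (cap underside 6 mm above the leather), 0.006 m = fully home (underside on the leather). It starts at 0 to 0.0015. A push straight down of about 4 to 5 N slides it slowly; it stays where it is left.
- stud_mid (a joint): Brass stud cap in the middle of the panel: domed disc 19 mm across and 4.5 mm thick on a shank. Joint value: how far it has been pushed in, 0 = standing proud (cap underside 6 mm above the leather), 0.006 m = fully home (underside on the leather). It starts at 0 to 0.0015. A push straight down of about 4 to 5 N slides it slowly; it stays where it is left.
- stud_narrow (a joint): Brass stud cap nearest the panel's narrow end: domed disc 19 mm across and 4.5 mm thick on a shank. Joint value: how far it has been pushed in, 0 = standing proud (cap underside 6 mm above the leather), 0.006 m = fully home (underside on the leather). It starts at 0 to 0.0015. A push straight down of about 4 to 5 N slides it slowly; it stays where it is left.
- stud_wide_top (a point): Centre of the top of the brass cap nearest the panel's wide end, moving with the cap: 24.5 mm above the panel's underside when proud (44.5 mm above the table), 18.5 mm when home (38.5 mm above the table). Next stud 65 mm away. Best pressed with the tips of the closed fingers at 10 to 15 mm/s, stopping at about 8 N; more than 45 N is not gentle.
- stud_mid_top (a point): Centre of the top of the brass cap in the middle of the panel, moving with the cap: 24.5 mm above the panel's underside when proud (44.5 mm above the table), 18.5 mm when home (38.5 mm above the table). Next stud 65 mm away. Best pressed with the tips of the closed fingers at 10 to 15 mm/s, stopping at about 8 N; more than 45 N is not gentle.
- stud_narrow_top (a point): Centre of the top of the brass cap nearest the panel's narrow end, moving with the cap: 24.5 mm above the panel's underside when proud (44.5 mm above the table), 18.5 mm when home (38.5 mm above the table). Next stud 65 mm away. Best pressed with the tips of the closed fingers at 10 to 15 mm/s, stopping at about 8 N; more than 45 N is not gentle.
- jar: Loose small amber glass jar with an aluminium cap, 38 mm diameter, 45 mm tall, standing on a corner of the board. Origin: centre of its underside. Bystander.
- hammer: Loose hammer lying on the table beside the board, about 260 mm long along its x and 26 mm tall, head 91 mm across, handle to -x. Origin: centre of its underside. Bystander.
- shears: Loose steel shears with black handle loops, lying on the table beside the board, 230 mm long along its x, 100 mm wide, 11 mm tall, blades to +x. Origin: near the pivot, at the underside. Bystander.
Mind the look-alikes: they are no part of the job. What is shaped like the panel but green or turquoise is not meant.

How it is judged:
By the outcome, as a careful person would: the job done as asked, in the order asked, and still so for the second after the job is handed in, with the robot touching nothing.
It also fails if it takes over 43 s, if anything falls off the work surface, if the arm or the gripper's body presses on something with over 40 N, if the wrist force passes 120 N, or if a joint passes its speed limit or range.

## Working session

There is one attempt and no reset: what is moved stays moved. The work goes in short steps, Python scripts to look and compute and a tool call to move; the robot and the scene stay as the last step left them, time stands still between calls to the robot, and variables do not carry over. Pictures are saved under pics/ and viewed, at most 10 in all, crops included, and the job is handed in when it is done.

Besides the shell and the picture viewer there is one more tool, called as a command line: name --argument value ..., lists and objects as JSON in quotes. jog_arm: Moves the arm, as the interface text tells. Its arguments: {"type":"object","properties":{"series":{"type":"string"},"hand":{"type":"number"},"force":{"type":"number"}},"required":["series"]}

```bash
mkdir -p pics
cat > h.py <<'E'
import numpy as np,cv2
from station import ctrl
def save(f,n): cv2.imwrite('pics/'+n,f['color'][:,:,::-1])
def ray(f,u,v,z):
    V=np.array(f['view']);R=V[:3,:3];t=V[:3,3];c=-R.T@t
    d=R.T@np.array([(u-f['cx'])/f['fx'],(v-f['cy'])/f['fy'],1]);return c+d*(z-c[2])/d[2]
E
python3 - <<'E'
from h import *
import pickle
o=ctrl.get_obs();print(o)
for n in['scene','side']:
    f=ctrl.grab_frame(n);save(f,n+'0.png');pickle.dump(f,open(n+'0.pkl','wb'))
E
```

```text
{'t': 0.0, 'qpos': array([ 5.92790530e+01,  1.79591172e+01,  8.58532771e+01,  9.59066754e-05,
        7.62614320e+01, -1.28004329e+01]), 'qvel': array([-0.05662902,  0.03530462,  0.02330399,  0.03195607, -0.11769345,
       -0.055977  ]), 'tau': array([ 9.00435825e-04, -4.02212977e+01, -2.52275562e+01,  6.95006037e-02,
        3.52339551e-02, -1.24392423e-04]), 'ee_pos': array([0.16142857, 0.49930777, 0.2381688 ]), 'eef_rot': array([-1.79928029e+02, -1.64474458e-02,  1.62079453e+02]), 'wrist_force': array([ 0.07431947, -0.35892735, -0.50901335]), 'moment': array([0.00916754, 0.02445686, 0.0219806 ]), 'grasp_force': 0.0, 'grip_width': 0.08783248165578651}
```

View pics/scene0.png

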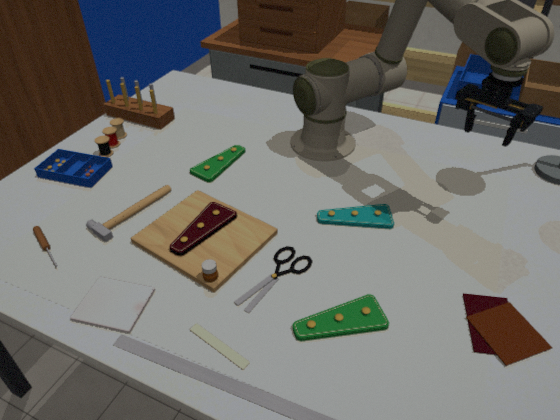

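View pics/side0.png

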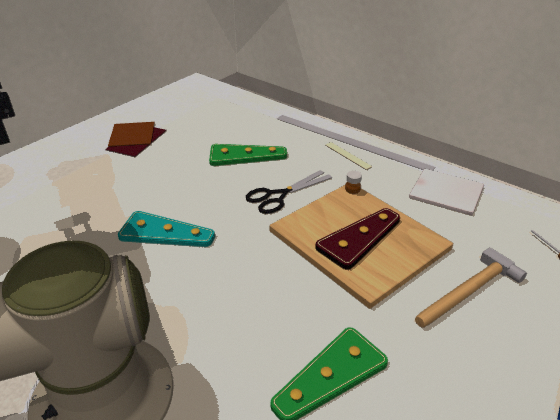

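The scene view shows the wine-red panel on the board at about (204,228), with the jar at (209,270). The look-alikes are green panels at (218,162) and (341,318), a turquoise one at (355,216) and a dark red scrap at (485,320). The side view shows the red panel at (358,237) with studs near (343,243), (364,229) and (383,216). By the description I choose the dark wine-red panel on the board.

```bash
cat > m.py <<'E'
from h import *
def studs(f,box,zs=0.042):
    x0,y0,x1,y1=box
    c=f['color'][y0:y1,x0:x1];hsv=cv2.cvtColor(c,cv2.COLOR_RGB2HSV)
    dark=((hsv[...,2]<110)&((hsv[...,0]>160)|(hsv[...,0]<5))&(hsv[...,1]>90)).astype(np.uint8)
    n,l,s,_=cv2.connectedComponentsWithStats(cv2.morphologyEx(dark,cv2.MORPH_CLOSE,np.ones((3,3))))
    i=1+np.argmax(s[1:,4]);cn,_=cv2.findContours((l==i).astype(np.uint8),cv2.RETR_EXTERNAL,cv2.CHAIN_APPROX_NONE)
    cn=max(cn,key=cv2.contourArea);hull=cv2.convexHull(cn)
    m=np.zeros(l.shape,np.uint8);cv2.drawContours(m,[hull],-1,1,-1)
    br=((hsv[...,0]>10)&(hsv[...,0]<30)&(hsv[...,1]>110)&(hsv[...,2]>90)).astype(np.uint8)*cv2.erode(m,np.ones((3,3)))
    n,l,s,ce=cv2.connectedComponentsWithStats(br)
    k=[j for j in range(1,n) if s[j,4]>=15]
    pts=[(ce[j][0]+x0,ce[j][1]+y0,s[j,4]) for j in k]
    P=np.array([ray(f,u,v,zs)[:2] for u,v,_ in pts])
    H=np.array([ray(f,u+x0,v+y0,0.034)[:2] for u,v in hull[:,0]])
    return pts,P,H
E
python3 - <<'E'
from m import *
import pickle
for n,b in[('scene',(160,190,245,262)),('side',(305,200,410,275))]:
    f=pickle.load(open(n+'0.pkl','rb'))
    p,P,H=studs(f,b);print(n,np.round(p,1),P.round(4).tolist())
    c=P.mean(0);d=np.linalg.svd(P-c)[2][0];a=(H-c)@d;w=(H-c)@[-d[1],d[0]]
    print('axis',d,'extent',a.min(),a.max(),'width lo',np.ptp(w[a<-.06]),'hi',np.ptp(w[a>.06]))
f=pickle.load(open('side0.pkl','rb'))
cv2.imwrite('pics/crop.png',cv2.resize(f['color'][165:285,270:430,::-1],None,fx=4,fy=4))
E
```

```text
scene [[215.9 211.7  27. ]
 [200.2 224.7  28. ]
 [183.8 238.7  32. ]] [[0.5202, -0.1098], [0.5837, -0.1195], [0.6478, -0.1284]]
axis [ 0.98962209 -0.14369454] extent -0.10293165733413509 0.1100420229824119 width lo 0.09373456908177197 hi 0.05281819126641569
side [[382.8 215.6  41. ]
 [363.3 228.6  46. ]
 [342.7 242.8  51. ]] [[0.6448, -0.1327], [0.5802, -0.1237], [0.5146, -0.1156]]
axis [-0.99150639  0.13005798] extent -0.10349945120471003 0.11368171814383773 width lo 0.05311599160853643 hi 0.09819997755416693
```

View pics/crop.png

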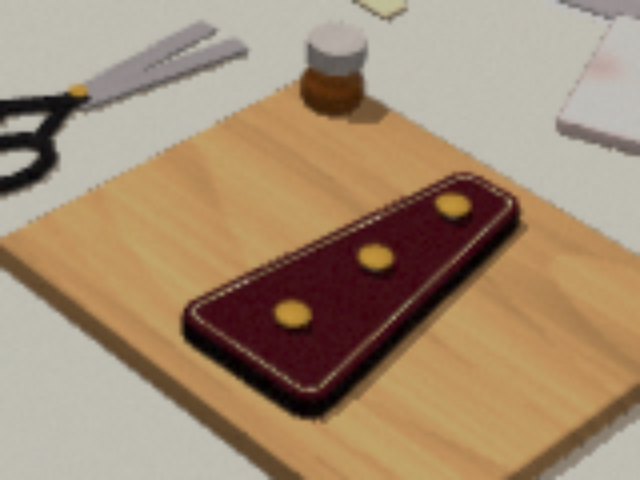

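The crop confirms it: dark wine-red panel with cream stitching, on the pale board. Its wide end is toward the robot, with studs at about (0.517,-0.113), (0.582,-0.121) and (0.646,-0.130). I'll approach the wide stud with the fingers closed.

jog_arm --series "-0.15 -0.135 0 0 0 0; -0.45 -0.4 0.05 0 0 0; -0.75 -0.675 0.1 0 0 0; -1 -0.9 0.15 0 0 0" --hand 1 --force 10

```text
t: 0.43
ee_pos: [0.2293, 0.3812, 0.2231]
eef_rot: [-180.0, -0.0, 162.1]
wrist_force: [0.4, 1.4, 0.4]
grip_width: 0.0636
grasp_force: 0.0
```

jog_arm --series "-0.25 -0.23 0.05 0 0 0; -0.5 -0.45 0.1 0 0 0; -0.75 -0.675 0.15 0 0 0; -1 -0.9 0.2 0 0 0"

```text
t: 0.77
ee_pos: [0.2968, 0.2652, 0.2034]
eef_rot: [-180.0, -0.0, 162.1]
wrist_force: [0.4, -0.5, -0.5]
grip_width: 0.0368
grasp_force: 0.0
```

jog_arm --series "-0.25 -0.23 0.05 0 0 0; -0.5 -0.45 0.1 0 0 0; -0.75 -0.675 0.15 0 0 0; -1 -0.9 0.2 0 0 0"

```text
t: 1.1
ee_pos: [0.3643, 0.1487, 0.1834]
eef_rot: [-180.0, -0.0, 162.1]
wrist_force: [-0.3, 0.2, -0.3]
grip_width: 0.0105
grasp_force: 0.0
```

jog_arm --series "-0.25 -0.23 0.05 0 0 0; -0.5 -0.45 0.1 0 0 0; -0.75 -0.675 0.15 0 0 0; -1 -0.9 0.2 0 0 0"

```text
t: 1.43
ee_pos: [0.4318, 0.0322, 0.1634]
eef_rot: [-180.0, -0.0, 162.1]
wrist_force: [-0.5, 0.0, 0.3]
grip_width: 0.0003
grasp_force: 0.0
```

jog_arm --series "-0.25 -0.23 0.05 0 0 0; -0.5 -0.45 0.1 0 0 0; -0.75 -0.675 0.15 0 0 0; -0.95 -0.85 0.2 0 0 0; -1 -0.9 0.2 0 0 0; -1 -0.9 0.2 0 0 0; -1 -0.9 0.2 0 0 0"

```text
t: 2.02
ee_pos: [0.4983, -0.0818, 0.1436]
eef_rot: [180.0, -0.1, 162.1]
wrist_force: [-0.5, -0.6, 0.4]
grip_width: 0.0004
grasp_force: 0.0
```

Run:
```python
from m import *
import pickle
f=ctrl.grab_frame('wrist');save(f,'w1.png');pickle.dump(f,open('w1.pkl','wb'))
p,P,H=studs(f,(0,0,560,420));print(np.round(p,1),P.round(4).tolist())
```

```text
[[253.1 244.  361. ]] [[0.5169, -0.1138]]
```

View pics/w1.png

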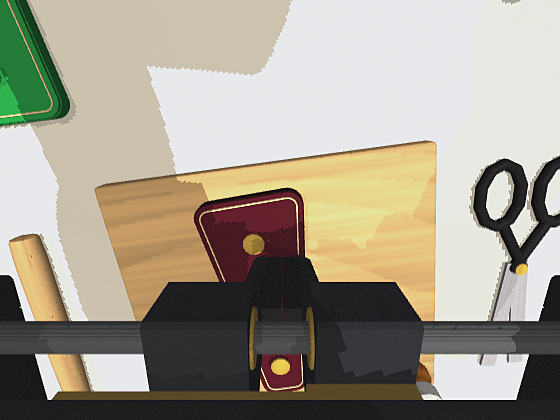

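The wrist view shows the wide stud at (253,244), which gives (0.517,-0.114) and agrees with the other views. Moving above it.

jog_arm --series "-0.15 -0.13 0.2 0 0 0; -0.275 -0.245 0.45 0 0 0; -0.275 -0.245 0.7 0 0 0; -0.275 -0.245 0.85 0 0 0; -0.275 -0.245 0.88 0 0 0; -0.275 -0.245 0.88 0 0 0; -0.275 -0.245 0.88 0 0 0; -0.275 -0.245 0.88 0 0 0"

```text
t: 2.73
ee_pos: [0.518, -0.114, 0.0572]
eef_rot: [-180.0, 0.1, 162.1]
wrist_force: [-0.1, 0.9, -0.1]
grip_width: 0.0005
grasp_force: 0.0
```

jog_arm --series "0 0 0.02 0 0 0; 0 0 0.04 0 0 0; 0 0 0.06 0 0 0; 0 0 0.08 0 0 0; 0 0 0.1 0 0 0; 0 0 0.11 0 0 0; 0 0 0.12 0 0 0; 0 0 0.13 0 0 0"

```text
t: 3.4
ee_pos: [0.5175, -0.1143, 0.0428]
eef_rot: [-180.0, -0.0, 162.1]
wrist_force: [-2.3, 0.7, 4.6]
grip_width: 0.0005
grasp_force: 2.0
```

jog_arm --series "0 0 0.01 0 0 0; 0 0 0.02 0 0 0; 0 0 0.03 0 0 0; 0 0 0.04 0 0 0"

```text
t: 3.73
ee_pos: [0.5175, -0.1143, 0.0388]
eef_rot: [-180.0, 0.0, 162.1]
wrist_force: [-2.0, 0.4, 5.0]
grip_width: 0.0003
grasp_force: 3.2
```

jog_arm --series "0 0 0.005 0 0 0; 0 0 0.01 0 0 0"

```text
t: 3.9
ee_pos: [0.5176, -0.1143, 0.0385]
eef_rot: [-180.0, 0.0, 162.1]
wrist_force: [-4.7, 1.7, 17.3]
grip_width: 0.0003
grasp_force: 8.7
```

jog_arm --series "0 0 -0.1 0 0 0; 0 0 -0.25 0 0 0; -0.25 0.04 -0.25 0 0 0; -0.5 0.09 -0.25 0 0 0; -0.64 0.12 -0.25 0 0 0; -0.64 0.12 -0.2 0 0 0; -0.64 0.12 -0.15 0 0 0; -0.64 0.12 -0.15 0 0 0"

```text
t: 4.57
ee_pos: [0.5806, -0.1221, 0.0511]
eef_rot: [180.0, -0.2, 162.1]
wrist_force: [-1.2, -0.0, -0.0]
grip_width: 0.0005
grasp_force: 0.0
```

Run:
```python
from m import *
print(ctrl.get_obs()['ee_pos'])
f=ctrl.grab_frame('wrist');save(f,'w2.png')
p,P,H=studs(f,(0,0,560,420));print(np.round(p,1),P.round(4).tolist())
```

```text
[ 0.58055207 -0.12208343  0.05109996]
[[253.  151.5 482. ]
 [281.5 256.8 208. ]] [[0.5191, -0.1176], [0.5768, -0.1215]]
```

View pics/w2.png

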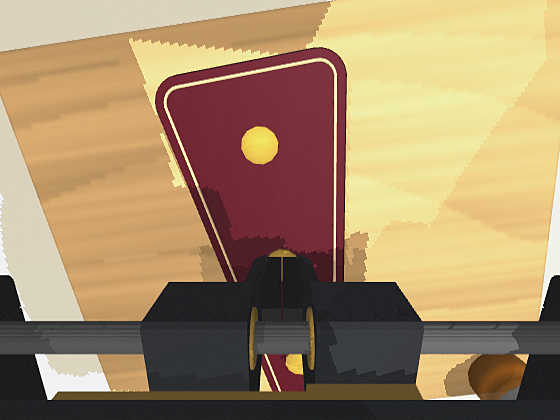

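The wide cap sits at (260,146), flush. The middle cap's rim shows at (283,254), directly behind the fingertips, so the tip is over it. Pressing the middle stud.

jog_arm --series "0 0 0.015 0 0 0; 0 0 0.03 0 0 0; 0 0 0.045 0 0 0; 0 0 0.06 0 0 0; 0 0 0.07 0 0 0; 0 0 0.08 0 0 0; 0 0 0.09 0 0 0; 0 0 0.1 0 0 0"

```text
t: 5.28
ee_pos: [0.5821, -0.1226, 0.043]
eef_rot: [-180.0, 0.0, 162.1]
wrist_force: [-2.2, 0.3, 4.8]
grip_width: 0.0002
grasp_force: 2.1
```

jog_arm --series "0 0 0.01 0 0 0; 0 0 0.02 0 0 0"

```text
t: 5.45
ee_pos: [0.5821, -0.1226, 0.0409]
eef_rot: [-180.0, 0.0, 162.1]
wrist_force: [-1.7, 0.4, 4.8]
grip_width: 0.0005
grasp_force: 2.1
```

jog_arm --series "0 0 0.01 0 0 0; 0 0 0.02 0 0 0; 0 0 0.025 0 0 0"

```text
t: 5.7
ee_pos: [0.5821, -0.1226, 0.0386]
eef_rot: [-180.0, 0.0, 162.1]
wrist_force: [-4.5, 1.2, 12.4]
grip_width: 0.0007
grasp_force: 5.8
```

jog_arm --series "0 0 0.004 0 0 0; 0 0 0.004 0 0 0"

```text
t: 5.87
ee_pos: [0.5822, -0.1226, 0.0386]
eef_rot: [-180.0, 0.0, 162.1]
wrist_force: [-3.6, 1.9, 11.2]
grip_width: 0.0002
grasp_force: 5.6
```

Home. On to the narrow stud.

jog_arm --series "0 0 -0.1 0 0 0; 0 0 -0.25 0 0 0; -0.25 0.04 -0.25 0 0 0; -0.5 0.09 -0.25 0 0 0; -0.64 0.12 -0.25 0 0 0; -0.64 0.12 -0.2 0 0 0; -0.64 0.12 -0.15 0 0 0; -0.64 0.12 -0.15 0 0 0"

```text
t: 6.53
ee_pos: [0.6452, -0.1304, 0.0511]
eef_rot: [180.0, -0.2, 162.1]
wrist_force: [-0.4, 0.1, -0.0]
grip_width: 0.0005
grasp_force: 0.0
```

jog_arm --series "0 0 0.015 0 0 0; 0 0 0.03 0 0 0; 0 0 0.045 0 0 0; 0 0 0.06 0 0 0; 0 0 0.07 0 0 0; 0 0 0.08 0 0 0; 0 0 0.09 0 0 0; 0 0 0.1 0 0 0"

```text
t: 7.2
ee_pos: [0.6466, -0.1308, 0.0432]
eef_rot: [-180.0, 0.0, 162.1]
wrist_force: [-1.2, 0.0, 3.9]
grip_width: 0.0004
grasp_force: 2.1
```

jog_arm --series "0 0 0.01 0 0 0; 0 0 0.02 0 0 0; 0 0 0.03 0 0 0; 0 0 0.04 0 0 0; 0 0 0.045 0 0 0"

```text
t: 7.62
ee_pos: [0.6467, -0.1309, 0.0387]
eef_rot: [-180.0, 0.0, 162.1]
wrist_force: [-3.3, 0.0, 9.3]
grip_width: 0.0002
grasp_force: 4.8
```

jog_arm --series "0 0 0.004 0 0 0; 0 0 0.006 0 0 0; 0 0 0.006 0 0 0"

```text
t: 7.87
ee_pos: [0.6468, -0.1309, 0.0387]
eef_rot: [-180.0, 0.0, 162.1]
wrist_force: [-4.5, 0.9, 9.8]
grip_width: 0.0005
grasp_force: 5.3
```

jog_arm --series "0 0 -0.1 0 0 0; 0 0 -0.3 0 0 0; 0 0 -0.6 0 0 0; 0 0 -0.9 0 0 0; 0 0 -1 0 0 0; 0 0 -1 0 0 0"

```text
t: 8.37
ee_pos: [0.6477, -0.1312, 0.1405]
eef_rot: [-180.0, 0.3, 162.1]
wrist_force: [0.7, -0.1, -0.0]
grip_width: 0.0001
grasp_force: 0.0
```

jog_arm --series "0.2 0.2 -0.2 0 0 0; 0.4 0.4 -0.4 0 0 0; 0.6 0.6 -0.6 0 0 0; 0.8 0.8 -0.7 0 0 0; 0.95 0.95 -0.7 0 0 0; 1 1 -0.7 0 0 0; 1 1 -0.7 0 0 0; 1 1 -0.7 0 0 0"

```text
t: 9.03
ee_pos: [0.5823, -0.0055, 0.2064]
eef_rot: [-180.0, -0.1, 162.1]
wrist_force: [-0.3, -0.6, -0.4]
grip_width: 0.0008
grasp_force: 0.0
```

Run:
```python
from m import *
for n,b in[('scene',(160,190,245,262)),('side',(305,200,410,275))]:
    f=ctrl.grab_frame(n)
    try:
        p,P,H=studs(f,b,.0385);print(n,np.round(p,1).tolist(),P.round(4).tolist())
    except Exception as e: print(n,e)
    x=(270,165,430,285) if n=='side' else (125,180,285,300)
    cv2.imwrite(f'pics/end_{n}.png',cv2.resize(f['color'][x[1]:x[3],x[0]:x[2],::-1],None,fx=4,fy=4))
```

```text
scene [[216.1, 213.2, 20.0], [200.3, 226.4, 18.0], [183.6, 240.4, 21.0]] [[0.5217, -0.1085], [0.5863, -0.1182], [0.6504, -0.1276]]
side [[382.7, 217.9, 34.0], [363.4, 230.9, 37.0], [342.5, 244.7, 46.0]] [[0.6416, -0.1347], [0.5774, -0.126], [0.513, -0.1164]]
```

View pics/end_side.png

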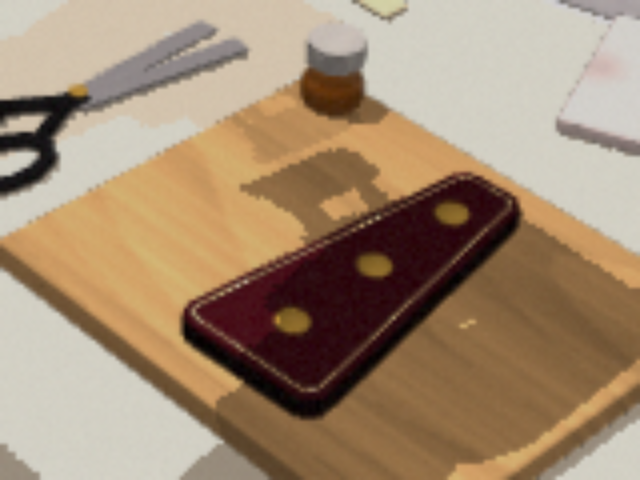

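All three caps, at (292,320), (374,265) and (452,213) in the crop, lie flush. The panel and the jar have not moved.

```bash
python3 -c "
from station import ctrl
print(ctrl.job_done())"
```

```text
the job is handed in; nothing more can be done
None
```

All three studs were pressed fully home in order (wide, middle, narrow) with readings of at most about 17 N, the panel did not visibly move, and the job is handed in.

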